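# Hold a guide rod through both bushings of a lift frame

## Task

A rod must keep the two bushings of the sampler lift frame in line while a colleague tightens their set screws. Take the longer of the two rods out of the stand by its handle, thread it from above through the frame's upper bushing and then on through the lower one, and stop with its end clearly showing below the lower bushing while its handle is still clear above the upper one. Finish while holding the rod still like that, without letting go; leave the short rod in the stand and the things around undisturbed.

Things in the scene. Friction and masses are not known exactly. Their poses are not given: they have to be found in the camera images.
- long_rod_handle (a point): Centre of the long rod's handle, on its axis, 145.5 mm above the tip and 22.5 mm below the top. The steel rod stands upright in the stand; its z runs from tip to handle. Round shank 10 mm thick, 123 mm long, the lowest 5 mm tapering to a flat tip 6 mm across; above it a dark grooved round handle 18 mm thick, 45 mm long (168 mm overall, about 0.1 kg).
- long_rod_tip (a point): Lower end of the long rod, on its axis (z up along the rod).
- short_rod_handle (a point): Centre of the handle of the short rod, which looks the same but has a shank of only 75 mm (120 mm overall; this point is 97.5 mm above its tip). It stands in the other socket of the stand and stays there.
- long_rod: The long rod as a body; origin at its tip, z along the rod to the handle.
- rod_stand: Grey plastic stand, fixed, 50 x 120 x 45 mm high; origin at the centre of its underside. Two sockets 12 mm wide and 35 mm deep (floor 10 mm above the worktop) lie at its own y = +30 and -30 mm; which rod stands in which varies.
- lift_frame: C-shaped aluminium frame, fixed; origin on the bushings' common axis at worktop level, z up. Base plate 10 mm thick; column 142 mm high, its near face 48 mm from the axis on its own +x side; two level arms 12 mm thick, 50 mm wide, reach from it to 22 mm past the axis, undersides at 62 and 130 mm. Each has a bushing on the axis. 52 mm free height between lower arm and base plate.
- upper_mouth (a point): Centre of the top of the upper bushing, 146 mm above the worktop; the frame's axes. Each bushing is a vertical bore 13.5 mm wide through its arm, with a brass rim on top, 28 mm across and 4 mm high, whose inside is a 45 degree funnel from 21 mm across down to the bore.
- lower_exit (a point): Centre of the lower bushing's bore at the underside of the lower arm, 62 mm above the worktop; the frame's axes. The two points lie on the same vertical axis, 84 mm apart.
- fittings_jar: Bystander: small round jar with a dark lid, 42 mm across and 57 mm high; origin at the centre of its underside.
- timer: Bystander: square bench timer, 66 x 66 x 19 mm; origin at the centre of its underside.
- tape: Bystander: green roll of tape lying flat, 64 mm across and 18 mm high; origin at the centre of its underside.

How it is judged:
On the way, in this order (a step that is already met when the one before it is completed fails the run):
1. the long rod is held clear above the upper bushing's height, out of the stand (height (world z) of long_rod_tip above 0.148 m and contact force between the fingers and long_rod above 1 N), for 0.1 s.
2. the tip is inside or through the upper bushing, on its axis, and not yet in the lower one (horizontal distance between long_rod_tip and upper_mouth below 0.006 m and height (world z) of long_rod_tip between 0.07 and 0.136 m and contact force between the fingers and long_rod above 1 N), for 0.05 s.
3. the tip comes out below the lower bushing (horizontal distance between long_rod_tip and lower_exit below 0.006 m and height (world z) of long_rod_tip below 0.057 m), for 0.1 s.
At the end, for the whole second after the job is handed in: Long rod gripped, still, through both bushings and in line (0.08 rad, 6 mm): tip 6 mm or more below the lower arm, underside of the handle 3 mm or more above the upper rim; short rod still in the stand; jar, timer, tape within 20 mm of their places (z of long_rod_tip in the frame of lower_exit below -0.006 m and z of long_rod_handle in the frame of upper_mouth above 0.0255 m and horizontal distance between long_rod_tip and lower_exit below 0.006 m and horizontal distance between long_rod_handle and upper_mouth below 0.008 m and angle between the z axis of long_rod and the z axis of lift_frame, either way round below 0.08 rad and contact force between the fingers and long_rod above 1 N and linear speed of long_rod below 0.02 m/s and horizontal distance between short_rod_handle and rod_stand below 0.045 m and height (world z) of short_rod_handle between 0.095 and 0.125 m and distance of each of fittings_jar, timer, tape from where it was at the start of the episode below 0.02 m); the arm keeps its last pose, push and grip.
It fails at once if the short rod is pulled out of the stand (height (world z) of short_rod_handle above 0.135 m).
It fails at once if a bystander is knocked away (distance of any of fittings_jar, timer, tape from where it was at the start of the episode above 0.03 m).
It also fails if it takes over 50 s, if anything falls off the work surface, if the arm or the gripper's body presses on something with over 40 N, if the wrist force passes 120 N, or if a joint passes its speed limit or range.

## Robot

A 6-joint arm with a two-finger parallel gripper is mounted at the origin on a cart in front of the work surface, level with it; the furniture and walls round the work are solid. World frame = base frame: x ahead of the robot, y to its left, z up, the work surface at z = 0. Lengths are in m, angles in rad, forces in N, time in s.
With the tool pointing down it reaches from about 0.425 to 0.95 m from the base axis. Payload 14.7 kg.
Tool frame: the origin (TCP) lies midway between the tips of the shut fingers; the grasp point (between the pads) lies pinch_z behind it (pinch_z is the distance from the TCP to the grasp point, in m); z points along the fingers, y is the direction in which the jaws open and shut (so a half turn about z gives the same grasp; the last joint's range is limited). The gripper opens to 85 mm and grips with 20 to 120 N. Pads are 22 mm wide; open, the fingers measure 114 mm over their backs; the gripper's body (76 mm by 85 mm) begins 54 mm behind the grasp point. The pads swing forward as they close: fully open they stand 13 mm farther back than shut.
Start: joints at [-1.243, 0.48, 1.596, -0, 1.065, -0.047], TCP at [0.238, -0.605, 0.231] pointing down, gripper open.
Joint ranges: [-2.75, 2.75], [-0.82, 2.05], [0.23, 2.67], [-1.56, 4.7], [0.09, 2.69], [-2.92, 2.92]. Speed limits (rad/s): [1.89, 1.89, 2.39, 3.01, 3.01, 3.01].

## Interface

Orientations are given as a rotation vector (axis times angle).
In Python, from rig import get_obs, snapshot, get_calibration, hand_in, pinch_z gives the robot as it stands.
- The arm moves only by the tool drive_tool, never from a script. Its argument "targets" is a list of rows, each an object with "linear": the shift along the tool's x, y, z in cm, a list of three; "yaw": the turn about the tool's z in rad; "fingers": the closure, from 0 (fully open) to 1 (shut). In form: [{"linear": [dx, dy, dz], "yaw": yaw, "fingers": fingers}, ...]. A call has exactly 5 rows; each row shifts and turns the commanded pose from where the row before left it, along the tool's axes as they then stand; what a row does not reach is not made up. A row lasts 1/8 s, in which the tool goes at most 62.5 mm and 10.7 degrees, less where a joint would pass 70% of its speed; a pose out of reach is approached as far as the arm can. A call with a gripper value outside its range is refused whole. The fingers move at their own pace and stop on an object; "grip_force" is the grip in N (left out, the last holds). Time passes only in rows, so rows that do not move let the fingers close, or fill a call up. It gives the time, the measured TCP pose, the force and the opening at its end, in the units of the state.
- get_obs(): the state, without advancing time (a new reading comes with each control period).
- snapshot(name): name is "side" or "top" or "wrist"; returns the picture (420x560x3 uint8, red, green, blue); there is no depth.
- get_calibration(name): a dict with "fovy" (degrees; the focal length in pixels is half the picture's height over the tangent of half this angle, whatever the lens; pixels are square), "cx", "cy" (the principal point, pixels), "xyz" and "rotation" of the camera in the world; the wrist camera has in their place "hand_eye" (4x4, takes a point from camera to tool coordinates, whose origin is the TCP and whose axes are the flange's). Camera axes: x right, y down, z forward; pixel columns grow to the right and rows downward; lengths in m; the calibration is good to about 2 mm. A picture is of the moment at which its call begins: read the wrist's pose just before it. get_calibration takes no time and is no camera call.
- hand_in(): hands the job in, once; it reports no verdict.
The state is a dict: "time": time; "joints": joint angles; "joint_velocities": joint speeds; "effort": joint torques, N m; "tool_pos": TCP position; "tool_rot": TCP orientation; "wrist_force": force on the tool from outside, world axes, zero at the start; "wrist_torque": the same for the moment, N m; "width": opening from 0.0 (shut) to 1.0 (fully open).
Only numpy, scipy, OpenCV 4.12 (cv2) and the standard library are available. Lean on these libraries where they do the work, as an engineer would, in place of code of your own. Each camera call takes 0.05 s, during which the arm holds its last target.

## Working session

There is one attempt and no reset: what is moved stays moved. The work goes in short steps, Python scripts to look and compute and a tool call to move; the robot and the scene stay as the last step left them, time stands still between calls to the robot, and variables do not carry over. Pictures are saved under pics/ and viewed, and the job is handed in when it is done.

Besides the shell and the picture viewer there is one more tool, called as name(argument=value, ...) on one line, values as JSON. drive_tool: Moves the arm, as the interface text tells. Its arguments: {"type":"object","properties":{"targets":{"type":"array"},"grip_force":{"type":"number"}},"required":["targets"]}

```bash
mkdir -p pics; ls
cat > h.py <<'E'
import numpy as np, cv2
from rig import *
from scipy.spatial.transform import Rotation as R
def save(n,f,crop=None,s=1):
    im=snapshot(n); cv2.imwrite('pics/raw_'+f,im[...,::-1]); return im
def cropf(f,o,x0,y0,x1,y1,s):
    im=cv2.imread('pics/'+f)[y0:y1,x0:x1]; cv2.imwrite('pics/'+o,cv2.resize(im,None,fx=s,fy=s,interpolation=cv2.INTER_CUBIC))
E
python3 - <<'E'
from h import *
o=get_obs(); print({k:np.round(v,4) for k,v in o.items()}); print(pinch_z if not callable(pinch_z) else pinch_z())
for n in ['side','top','wrist']:
    print(n,get_calibration(n)); save(n,n+'0.png')
E
```

```text
pics
{'time': np.float64(0.0), 'joints': array([-1.2426,  0.4809,  1.5969,  0.    ,  1.0651, -0.0466]), 'joint_velocities': array([ 0.0008, -0.0001, -0.0011,  0.0028,  0.0005,  0.0006]), 'effort': array([ 5.10000e-03, -9.50642e+01, -4.30180e+01,  0.00000e+00,
        1.26000e-02,  1.00000e-04]), 'tool_pos': array([ 0.2378, -0.6045,  0.2307]), 'tool_rot': array([-3.0853e+00, -5.8510e-01,  3.0000e-04]), 'wrist_force': array([-0.2687, -0.201 , -0.4971]), 'wrist_torque': array([-0.0408, -0.0027, -0.0235]), 'width': np.float64(1.0001)}
0.0187
side {'fovy': 53.757268268835, 'cx': 283.1287985082677, 'cy': 214.3172379177901, 'xyz': array([0.28330053, 0.98681325, 0.57493654]), 'rotation': array([-0.29754556,  2.52351113, -1.6124573 ])}
top {'fovy': 46.04977085290281, 'cx': 279.46056783068394, 'cy': 213.15899536446295, 'xyz': array([0.21859639, 0.05281524, 1.54922095]), 'rotation': array([-2.09285025,  2.13734447, -0.20357234])}
wrist {'fovy': 61.783736783538515, 'cx': 277.24273011581295, 'cy': 211.50078650366822, 'hand_eye': array([[-3.88487495e-04, -9.51050576e-01, -3.09035032e-01,
         7.90048801e-02],
       [ 9.99999789e-01, -2.08775722e-04, -6.14594214e-04,
        -7.82178845e-04],
       [ 5.19991169e-04, -3.09035206e-01,  9.51050457e-01,
        -1.43440487e-01],
       [ 0.00000000e+00,  0.00000000e+00,  0.00000000e+00,
         1.00000000e+00]])}
```

View pics/raw_side0.png

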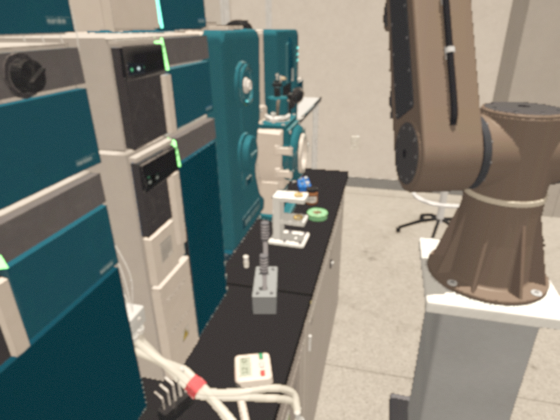

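View pics/raw_top0.png

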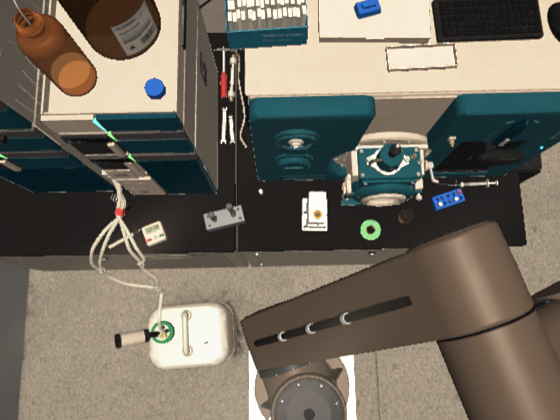

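View pics/raw_wrist0.png

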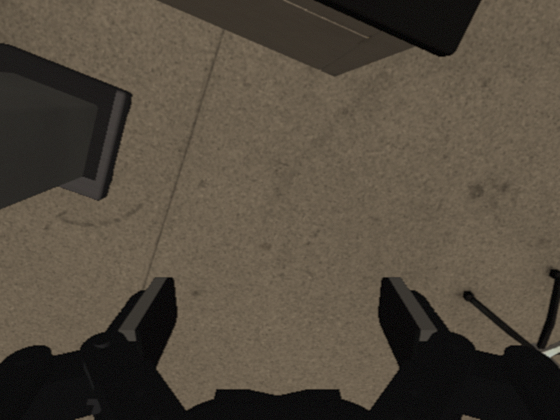

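Run:
```python
from h import *
cropf('raw_top0.png','t0c.png',190,170,350,270,5)
cropf('raw_side0.png','s0c.png',220,170,340,320,4)
```

```text
(no output)
```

View pics/t0c.png

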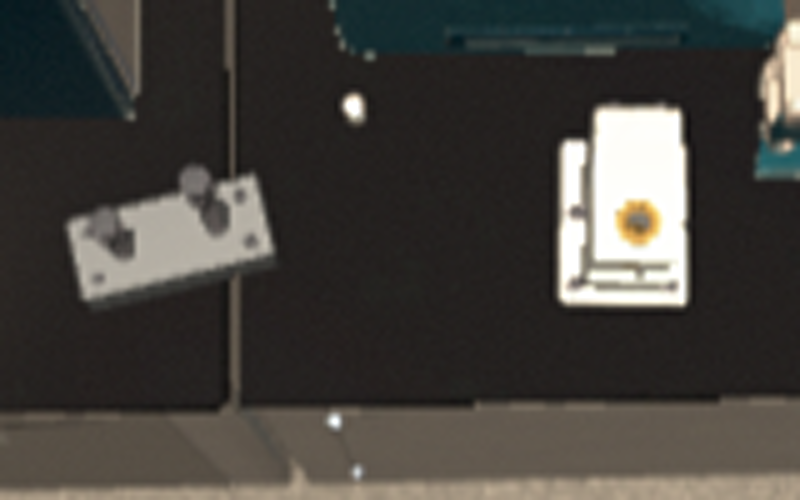

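View pics/s0c.png

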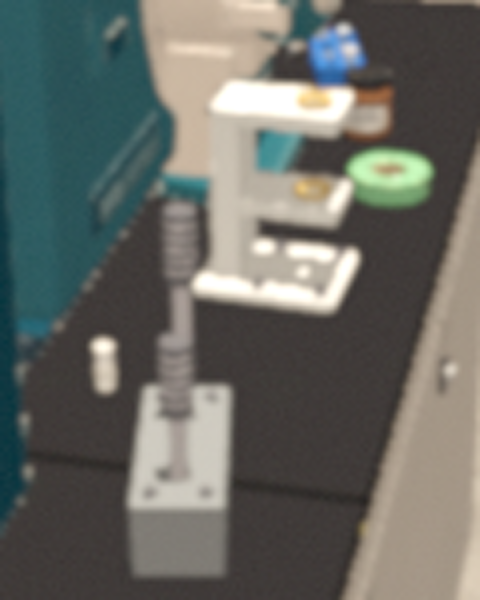

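```bash
cat >> h.py <<'E'
def ray(n,uv,pose=None):
    c=get_calibration(n); f=210/np.tan(np.radians(c['fovy']/2))
    d=np.array([(uv[0]-c['cx'])/f,(uv[1]-c['cy'])/f,1.])
    if n=='wrist':
        H=c['hand_eye']; Rt=R.from_rotvec(pose[1]).as_matrix()
        return pose[0]+Rt@H[:3,3], Rt@H[:3,:3]@d
    return c['xyz'],R.from_rotvec(c['rotation']).as_matrix()@d
def atz(n,uv,z,pose=None):
    o,d=ray(n,uv,pose); return o+d*(z-o[2])/d[2]
def proj(n,p,pose=None):
    c=get_calibration(n); f=210/np.tan(np.radians(c['fovy']/2))
    if n=='wrist':
        H=c['hand_eye']; Rt=R.from_rotvec(pose[1]).as_matrix(); o=pose[0]+Rt@H[:3,3]; M=Rt@H[:3,:3]
    else: o=c['xyz'];M=R.from_rotvec(c['rotation']).as_matrix()
    q=M.T@(np.asarray(p)-o); return np.array([c['cx']+f*q[0]/q[2],c['cy']+f*q[1]/q[2]])
def tri(a,b):
    (o1,d1),(o2,d2)=a,b
    t=np.linalg.lstsq(np.c_[d1,-d2],o2-o1,rcond=None)[0]
    p,q=o1+t[0]*d1,o2+t[1]*d2; return (p+q)/2,np.linalg.norm(p-q)
E
python3 - <<'E'
from h import *
np.set_printoptions(precision=4,suppress=True)
T=lambda x,y:(190+(x+.5)/5-.5,170+(y+.5)/5-.5)
print('long',atz('top',T(195,182),.178),'short',atz('top',T(104,223),.130))
for p in [(67,220),(258,176),(275,253),(85,300)]: print(atz('top',T(*p),.045))
print('mouth',atz('top',T(638,221),.146))
for p in [(595,105),(684,105),(687,272),(590,263)]: print('arm',atz('top',T(*p),.142))
for p in [(562,302),(688,302)]: print('base',atz('top',T(*p),.01))
S=lambda x,y:(220+(x+.5)/4-.5,170+(y+.5)/4-.5)
print('long',atz('side',S(180,205),.178),'mouth',atz('side',S(315,97),.146))
for nm,uv,z in [('jar',(406,216),.057),('tape',(371,230),.018),('timer',(153,234),.019)]: print(nm,atz('top',uv,z))
print('bottle',atz('top',T(352,107),.03))
E
```

```text
long [0.5167 0.2016 0.178 ] short [0.5037 0.2601 0.13  ]
[0.5232 0.2956 0.045 ]
[0.5486 0.1767 0.045 ]
[0.4995 0.1664 0.045 ]
[0.4726 0.284  0.045 ]
mouth [ 0.495  -0.0515  0.146 ]
arm [ 0.5656 -0.029   0.142 ]
arm [ 0.5644 -0.0811  0.142 ]
arm [ 0.4651 -0.079   0.142 ]
arm [ 0.4716 -0.0232  0.142 ]
base [ 0.4707 -0.0118  0.01  ]
base [ 0.469  -0.0913  0.01  ]
long [0.5193 0.1956 0.178 ] mouth [ 0.4948 -0.0546  0.146 ]
jar [ 0.4997 -0.3303  0.057 ]
tape [ 0.4648 -0.2277  0.018 ]
timer [0.4666 0.4562 0.019 ]
bottle [0.5953 0.1182 0.03  ]
```

Run:
```python
from h import *
np.set_printoptions(precision=4,suppress=True)
# teal cabinet near lower-left corner: side (208,32) top corner / top(250,100)? ; lens of instrument
print('lens', tri(ray('side',(303,150)),ray('top',(390,200))))
print('cab bottom front at counter', [atz('side',p,0.0) for p in [(232,248),(262,215)]])
for z in (0,.1,.2,.3,.5): print(z,atz('top',(260,180),z)[:2],atz('top',(390,205),z)[:2],atz('top',(215,190),z)[:2])
cropf('raw_side0.png','s0d.png',190,0,340,260,3)
cropf('raw_top0.png','t0d.png',180,90,460,260,2.8)
```

```text
lens (array([ 0.5186, -0.2487,  0.2142]), np.float64(0.004997231598711678))
cab bottom front at counter [array([0.6663, 0.0309, 0.    ]), array([ 0.6459, -0.2003,  0.    ])]
0 [0.6394 0.119 ] [ 0.5474 -0.2963] [0.6093 0.2648]
0.1 [0.6122 0.1147] [ 0.5261 -0.2738] [0.584  0.2511]
0.2 [0.5851 0.1105] [ 0.5049 -0.2512] [0.5588 0.2375]
0.3 [0.5579 0.1062] [ 0.4837 -0.2287] [0.5336 0.2238]
0.5 [0.5036 0.0976] [ 0.4413 -0.1836] [0.4832 0.1964]
```

View pics/s0d.png

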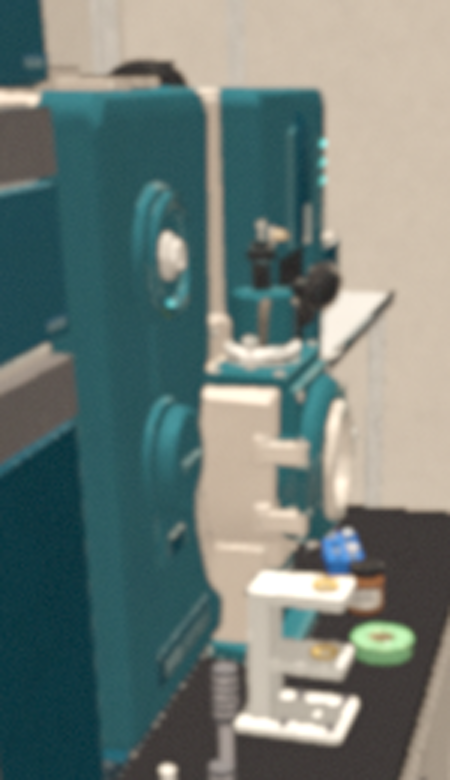

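View pics/t0d.png

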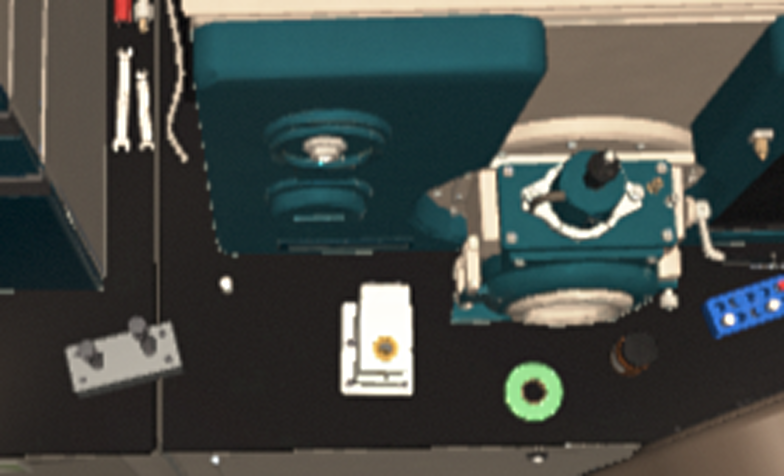

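```bash
cat >> h.py <<'E'
def plan(legs,start=None):
    """legs: list of (dest xyz, target heading of tool x [rad], nrows); prints rows"""
    o=get_obs(); p=np.array(o['tool_pos']); M=R.from_rotvec(o['tool_rot'])
    x=M.apply([1,0,0]); print('heading',np.arctan2(x[1],x[0]),'z',M.apply([0,0,1]),p)
    h=np.arctan2(x[1],x[0])
    for d,ht,n in legs:
        st=(np.array(d)-p)/n; dy=(ht-h)/n
        for i in range(n):
            l=np.array([np.cos(h),np.sin(h),0])@st, np.array([np.sin(h),-np.cos(h),0])@st, -st[2]
            print(np.round(np.array(l)*100,2),'yaw',round(-dy,4)); p=p+st; h+=dy
        print('--')
E
python3 - <<'E'
from h import *
plan([((.235,-.42,.30),.673,5),((.40,-.22,.30),1.073,5),((.45,0,.30),1.473,5),((.5175,.2014,.30),1.788,5)])
E
```

```text
heading 0.37478016199999886 z [-3.1984542e-04  8.8223195e-04 -9.9999956e-01] [ 0.23785465 -0.6045819   0.23081999]
[ 1.3  -3.46 -1.38] yaw -0.0596
[ 1.5  -3.37 -1.38] yaw -0.0596
[ 1.7  -3.28 -1.38] yaw -0.0596
[ 1.89 -3.17 -1.38] yaw -0.0596
[ 2.08 -3.05 -1.38] yaw -0.0596
--
[ 5.07 -1.07  0.  ] yaw -0.08
[ 5.14 -0.66  0.  ] yaw -0.08
[ 5.18 -0.25  0.  ] yaw -0.08
[5.18 0.17 0.  ] yaw -0.08
[5.15 0.58 0.  ] yaw -0.08
--
[ 4.34 -1.22  0.  ] yaw -0.08
[ 4.43 -0.87  0.  ] yaw -0.08
[ 4.48 -0.51  0.  ] yaw -0.08
[ 4.51 -0.15  0.  ] yaw -0.08
[4.51 0.21 0.  ] yaw -0.08
--
[4.14 0.95 0.  ] yaw -0.063
[4.07 1.21 0.  ] yaw -0.063
[3.99 1.46 0.  ] yaw -0.063
[3.89 1.71 0.  ] yaw -0.063
[3.77 1.95 0.  ] yaw -0.063
--
```

drive_tool(targets=[{"linear": [1.3,-3.5,-1.4],"yaw": -0.06,"fingers": 0},{"linear": [1.5,-3.4,-1.4],"yaw": -0.06,"fingers": 0},{"linear": [1.7,-3.3,-1.4],"yaw": -0.06,"fingers": 0},{"linear": [1.9,-3.2,-1.4],"yaw": -0.06,"fingers": 0},{"linear": [2.1,-3.0,-1.4],"yaw": -0.06,"fingers": 0}])

```text
time: 0.78
tool_pos: [0.2348, -0.4181, 0.3016]
tool_rot: [-2.963, -1.043, -0.0]
wrist_force: [0.3, 0.9, 0.2]
width: 1.002
```

drive_tool(targets=[{"linear": [5.1,-1.1,0],"yaw": -0.08,"fingers": 0},{"linear": [5.1,-0.7,0],"yaw": -0.08,"fingers": 0},{"linear": [5.2,-0.2,0],"yaw": -0.08,"fingers": 0},{"linear": [5.2,0.2,0],"yaw": -0.08,"fingers": 0},{"linear": [5.2,0.6,0],"yaw": -0.08,"fingers": 0}])

```text
time: 1.4
tool_pos: [0.4012, -0.2173, 0.3014]
tool_rot: [2.697, 1.611, 0.0]
wrist_force: [0.1, -1.3, 0.7]
width: 1.001
```

drive_tool(targets=[{"linear": [4.3,-1.2,0],"yaw": -0.08,"fingers": 0},{"linear": [4.4,-0.9,0],"yaw": -0.08,"fingers": 0},{"linear": [4.5,-0.5,0],"yaw": -0.08,"fingers": 0},{"linear": [4.5,-0.1,0],"yaw": -0.08,"fingers": 0},{"linear": [4.5,0.2,0],"yaw": -0.08,"fingers": 0}])

```text
time: 2.02
tool_pos: [0.4503, 0.002, 0.3013]
tool_rot: [2.323, 2.115, 0.0]
wrist_force: [0.6, -0.7, -0.2]
width: 0.998
```

Run:
```python
from h import *
o=get_obs(); np.save('p1.npy',[o['tool_pos'],o['tool_rot']]); save('wrist','w1.png')
plan([((.5175,.2014,.30),1.788,5)])
P=(o['tool_pos'],o['tool_rot']); print(proj('wrist',(.495,-.053,.146),P),proj('wrist',(.495,-.053,.062),P))
```

```text
heading 1.4822766430473218 z [ 6.31812920e-04  1.93198018e-03 -9.99997934e-01] [0.45109958 0.00587055 0.30135236]
[4.01 0.98 0.03] yaw -0.0611
[3.95 1.22 0.03] yaw -0.0611
[3.86 1.46 0.03] yaw -0.0611
[3.77 1.69 0.03] yaw -0.0611
[3.66 1.92 0.03] yaw -0.0611
--
[331.66821343 245.9833101 ] [320.90578078 216.65805457]
```

View pics/raw_w1.png

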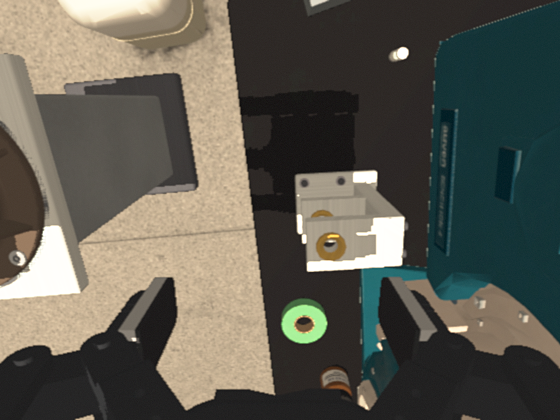

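The picture shows the upper mouth at about (331,246) and the lower bushing at about (321,216). Both match the projections of my estimate.

drive_tool(targets=[{"linear": [4.0,1.0,0],"yaw": -0.061,"fingers": 0},{"linear": [3.9,1.2,0],"yaw": -0.061,"fingers": 0},{"linear": [3.8,1.5,0],"yaw": -0.061,"fingers": 0},{"linear": [3.7,1.7,0],"yaw": -0.061,"fingers": 0},{"linear": [3.6,1.9,0],"yaw": -0.061,"fingers": 0}])

```text
time: 2.7
tool_pos: [0.5188, 0.1944, 0.3011]
tool_rot: [-1.975, -2.443, 0.0]
wrist_force: [-0.4, -0.2, -0.1]
width: 1.001
```

Run:
```python
from h import *
o=get_obs(); np.save('p2.npy',[o['tool_pos'],o['tool_rot']]); save('wrist','w2.png')
P=(o['tool_pos'],o['tool_rot']); print(o['tool_pos'],proj('wrist',(.5175,.2014,.178),P),proj('wrist',(.5045,.26,.13),P))
```

```text
[0.51878665 0.19435996 0.30114245] [278.08887573 194.98604405] [277.487163   113.20715182]
```

View pics/raw_w2.png

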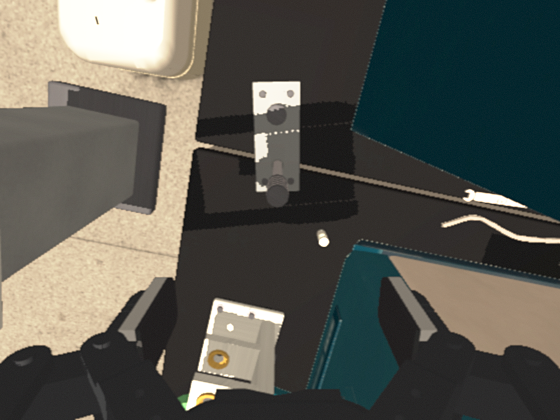

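Run:
```python
from h import *
cropf('raw_w2.png','w2c.png',220,70,340,220,4)
```

```text
(no output)
```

View pics/w2c.png

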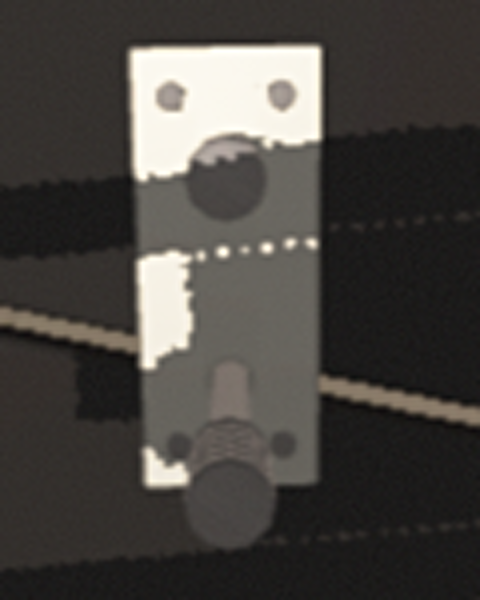

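Run:
```python
from h import *
P=np.load('p2.npy'); P=(P[0],P[1])
r=atz('wrist',(277.4,195.2),.178,P); print(r,atz('wrist',(276.4,114),.13,P), get_obs()['tool_pos'])
P1=np.load('p1.npy');P1=(P1[0],P1[1]); print(atz('wrist',(331,245.5),.146,P1))
plan([((r[0],r[1],.136),1.788,5)])
```

```text
[0.51700666 0.20111625 0.178     ] [0.50371936 0.25915767 0.13      ] [0.52027347 0.19817664 0.30107822]
[ 0.49467045 -0.0523306   0.146     ]
heading 1.7857627238706406 z [ 8.72732005e-04  1.91618070e-03 -9.99997783e-01] [0.52027347 0.19817664 0.30107822]
[ 0.07 -0.05  3.3 ] yaw -0.0004
[ 0.07 -0.05  3.3 ] yaw -0.0004
[ 0.07 -0.05  3.3 ] yaw -0.0004
[ 0.07 -0.05  3.3 ] yaw -0.0004
[ 0.07 -0.05  3.3 ] yaw -0.0004
--
```

drive_tool(targets=[{"linear": [0,0,3.0],"yaw": 0,"fingers": 0},{"linear": [0,-0.1,3.0],"yaw": 0,"fingers": 0},{"linear": [0,-0.1,3.0],"yaw": 0,"fingers": 0},{"linear": [0,-0.1,2.0],"yaw": 0,"fingers": 0},{"linear": [0,0,0],"yaw": 0,"fingers": 0}])

```text
time: 3.38
tool_pos: [0.5146, 0.1921, 0.19]
tool_rot: [-1.977, -2.44, 0.004]
wrist_force: [0.3, 0.2, 0.8]
width: 1.001
```

Run:
```python
from h import *
o=get_obs();P=(o['tool_pos'],o['tool_rot']);save('wrist','w3.png')
plan([((.517,.2011,.136),1.788,2)])
print(proj('wrist',(.517,.2011,.178),P))
```

```text
heading 1.7796499694179104 z [-1.08066545e-03 -3.22357584e-04 -9.99999364e-01] [0.51539343 0.19232112 0.19116096]
[0.41 0.17 2.76] yaw -0.0042
[0.41 0.17 2.76] yaw -0.0042
--
[287.02483328 253.23185565]
```

View pics/raw_w3.png

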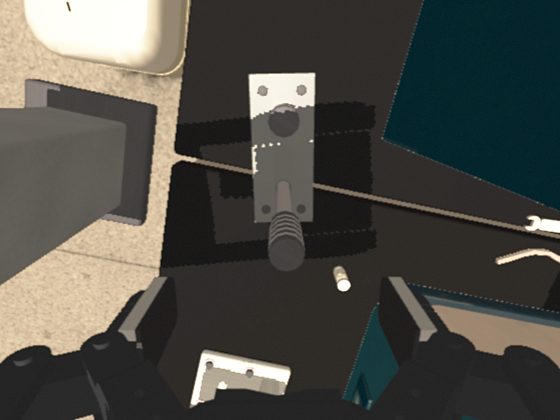

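drive_tool(targets=[{"linear": [0.8,0.3,0],"yaw": 0,"fingers": 0},{"linear": [0,0,2.0],"yaw": 0,"fingers": 0},{"linear": [0,0,2.0],"yaw": 0,"fingers": 0},{"linear": [0,0,1.5],"yaw": 0,"fingers": 0},{"linear": [0,0,0],"yaw": 0,"fingers": 0}])

```text
time: 4.05
tool_pos: [0.5167, 0.2011, 0.1359]
tool_rot: [-1.977, -2.441, 0.001]
wrist_force: [-0.2, -0.4, 1.0]
width: 0.997
```

Run:
```python
from h import *
o=get_obs();P=(o['tool_pos'],o['tool_rot']);save('wrist','w4.png')
plan([((.517,.2011,.136),1.788,1)])
o=get_obs();plan([((.517,.2011,.136),1.788,1)])
print(proj('wrist',(.517,.2011,.178),P),o['wrist_force'])
cropf('raw_w4.png','w4c.png',130,200,430,420,2.5)
```

```text
heading 1.7798835246759763 z [-1.12898648e-04 -2.49387802e-05 -9.99999993e-01] [0.51705042 0.20110787 0.13650081]
[ 0.   -0.01  0.05] yaw -0.0081
--
heading 1.7798835246759763 z [-1.12898648e-04 -2.49387802e-05 -9.99999993e-01] [0.51705042 0.20110787 0.13650081]
[ 0.   -0.01  0.05] yaw -0.0081
--
[279.39307722 341.523501  ] [ 0.24827444  0.68871601 -0.44177077]
```

View pics/w4c.png

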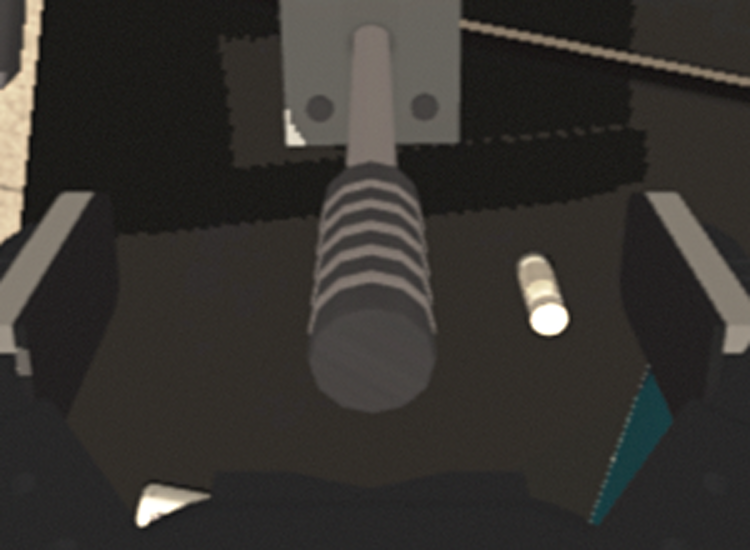

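The handle sits centred between the open pads, with its top at about (279,341) in the full picture, so I'm closing now.

drive_tool(targets=[{"linear": [0,0,0],"yaw": 0,"fingers": 1},{"linear": [0,0,0],"yaw": 0,"fingers": 1},{"linear": [0,0,0],"yaw": 0,"fingers": 1},{"linear": [0,0,0],"yaw": 0,"fingers": 1},{"linear": [0,0,0],"yaw": 0,"fingers": 1}], grip_force=70)

```text
time: 4.72
tool_pos: [0.5171, 0.201, 0.1366]
tool_rot: [1.978, 2.441, 0.001]
wrist_force: [-1.2, -0.8, 5.3]
width: 0.193
```

drive_tool(targets=[{"linear": [0,0,0],"yaw": 0,"fingers": 1},{"linear": [0,0,0],"yaw": 0,"fingers": 1},{"linear": [0,0,0],"yaw": 0,"fingers": 1},{"linear": [0,0,0],"yaw": 0,"fingers": 1},{"linear": [0,0,0],"yaw": 0,"fingers": 1}], grip_force=70)

```text
time: 5.35
tool_pos: [0.5171, 0.201, 0.1365]
tool_rot: [1.977, 2.441, 0.001]
wrist_force: [-0.4, -0.4, 6.1]
width: 0.193
```

Run:
```python
from h import *
o=get_obs();print(o);save('wrist','w5.png')
cropf('raw_w5.png','w5c.png',130,200,430,420,2.5)
```

```text
{'time': 5.35, 'joints': array([ 3.16046000e-01,  4.65955084e-01,  1.90776430e+00, -6.60278715e-06,
        7.67438516e-01,  1.07036209e-01]), 'joint_velocities': array([-0.0004535 ,  0.00018677, -0.00042468,  0.0008157 ,  0.00020653,
        0.00189797]), 'effort': array([-1.63672288e-02, -8.04078984e+01, -3.16546977e+01,  3.98710021e-03,
       -2.30336445e-01, -6.99833472e-04]), 'tool_pos': array([0.51709344, 0.20097024, 0.13654269]), 'tool_rot': array([1.97743602e+00, 2.44086947e+00, 5.69564798e-04]), 'wrist_force': array([-0.39538654, -0.44697263,  6.08041856]), 'wrist_torque': array([-0.00714344,  0.12701175, -0.03395814]), 'width': 0.1927798459759064}
```

View pics/w5c.png

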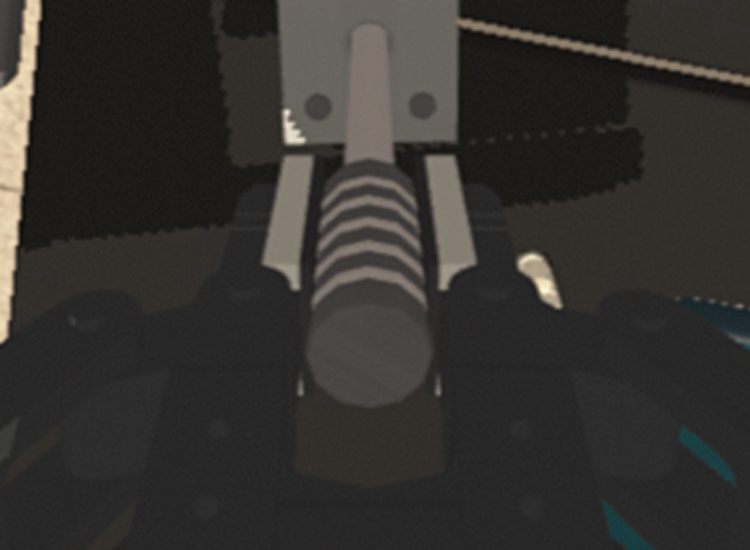

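drive_tool(targets=[{"linear": [0,0,-1.0],"yaw": 0,"fingers": 1},{"linear": [0,0,-2.0],"yaw": 0,"fingers": 1},{"linear": [0,0,-2.5],"yaw": 0,"fingers": 1},{"linear": [0,0,-2.5],"yaw": 0,"fingers": 1},{"linear": [0,0,-2.5],"yaw": 0,"fingers": 1}])

```text
time: 6.02
tool_pos: [0.5167, 0.2009, 0.2426]
tool_rot: [-1.978, -2.441, 0.0]
wrist_force: [0.9, 0.1, -1.2]
width: 0.191
```

drive_tool(targets=[{"linear": [0,0,-2.5],"yaw": 0,"fingers": 1},{"linear": [0,0,-2.0],"yaw": 0,"fingers": 1},{"linear": [0,0,-1.0],"yaw": 0,"fingers": 1},{"linear": [0,0,0],"yaw": 0,"fingers": 1},{"linear": [0,0,0],"yaw": 0,"fingers": 1}])

```text
time: 6.65
tool_pos: [0.5165, 0.2008, 0.2955]
tool_rot: [-1.977, -2.44, 0.001]
wrist_force: [0.2, 0.1, -1.0]
width: 0.194
```

Run:
```python
from h import *
o=get_obs();print(o['tool_pos'],o['wrist_force'],o['width']);save('wrist','w6.png');save('side','s6.png')
plan([((.495,-.053,.2915),1.571,6)])
cropf('raw_s6.png','s6c.png',190,60,390,320,3)
```

```text
[0.51650921 0.20078288 0.29553515] [ 0.19408891  0.0662975  -0.96115369] 0.19417313086734847
heading 1.7797883961607188 z [-1.30719195e-03 -4.41091547e-04 -9.99999048e-01] [0.51652225 0.20076862 0.29546303]
[-4.06 -1.23  0.07] yaw 0.0348
[-4.1  -1.09  0.07] yaw 0.0348
[-4.14 -0.94  0.07] yaw 0.0348
[-4.17 -0.8   0.07] yaw 0.0348
[-4.19 -0.65  0.07] yaw 0.0348
[-4.21 -0.51  0.07] yaw 0.0348
--
```

View pics/raw_w6.png

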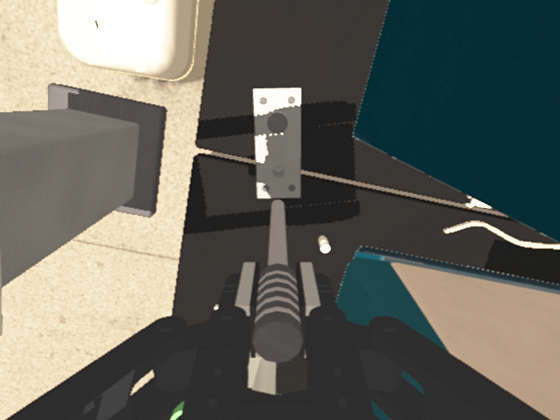

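View pics/s6c.png

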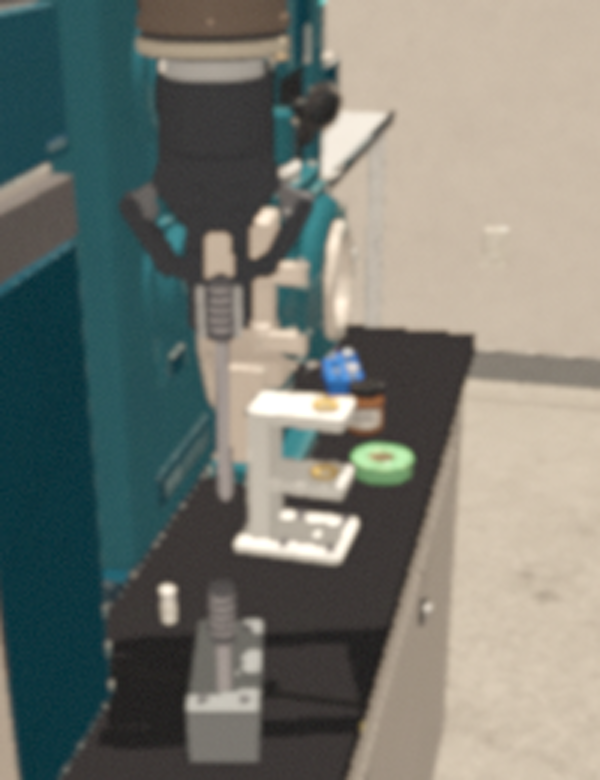

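Run:
```python
from h import *
o=get_obs();P=(o['tool_pos'],o['tool_rot'])
x,y=o['tool_pos'][:2]
for z in (.169,): print(proj('wrist',(x,y,z),P),proj('side',(x,y,z)))
print('top of handle',proj('wrist',(x,y,.337),P),proj('side',(x,y,.337)))
cropf('raw_w6.png','w6c.png',240,190,320,370,4)
cropf('raw_s6.png','s6e.png',240,140,290,240,7)
```

```text
[277.99423059 202.49249556] [265.28884999 225.67037   ]
top of handle [278.39677435 340.40655291] [263.3835507  151.69253185]
```

View pics/w6c.png

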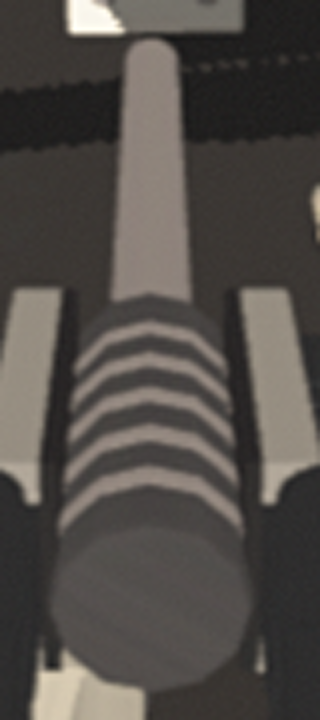

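View pics/s6e.png

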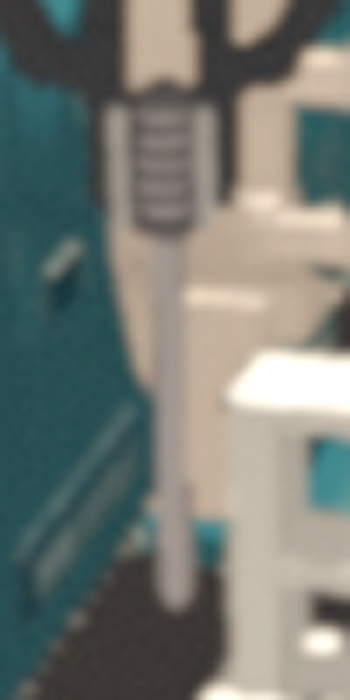

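drive_tool(targets=[{"linear": [-3.0,-0.9,0],"yaw": 0.035,"fingers": 1},{"linear": [-4.5,-1.2,0],"yaw": 0.035,"fingers": 1},{"linear": [-4.5,-1.0,0],"yaw": 0.035,"fingers": 1},{"linear": [-4.5,-0.9,0],"yaw": 0.035,"fingers": 1},{"linear": [-3.5,-0.6,0],"yaw": 0.035,"fingers": 1}])

```text
time: 7.38
tool_pos: [0.4982, -0.0053, 0.2958]
tool_rot: [-2.185, -2.257, 0.001]
wrist_force: [0.3, -0.2, -0.8]
width: 0.191
```

drive_tool(targets=[{"linear": [-2.5,-0.4,0],"yaw": 0.035,"fingers": 1},{"linear": [-1.0,-0.2,0],"yaw": 0,"fingers": 1},{"linear": [0,0,0],"yaw": 0,"fingers": 1},{"linear": [0,0,0],"yaw": 0,"fingers": 1},{"linear": [0,0,0],"yaw": 0,"fingers": 1}])

```text
time: 8.0
tool_pos: [0.4937, -0.038, 0.2962]
tool_rot: [-2.221, -2.222, -0.0]
wrist_force: [-0.0, -0.3, -1.6]
width: 0.193
```

Run:
```python
from h import *
plan([((.4948,-.0525,.2955),1.571,1)])
o=get_obs();print(o['tool_pos'],o['wrist_force'],o['width']);save('wrist','w7.png');save('side','s7.png');save('top','t7.png')
o=get_obs();print(o['tool_pos'])
cropf('raw_w7.png','w7c.png',220,170,340,300,5)
cropf('raw_s7.png','s7c.png',240,100,340,260,5)
```

```text
heading 1.571082419253033 z [-9.47440650e-05  1.36126590e-04 -9.99999986e-01] [ 0.49370582 -0.03800719  0.29624603]
[-1.45  0.11  0.07] yaw 0.0001
--
[ 0.49370582 -0.03800719  0.29624603] [-0.01441001 -0.29227859 -1.57306778] 0.19298428413694615
[ 0.4936821  -0.03832074  0.2962818 ]
```

View pics/w7c.png

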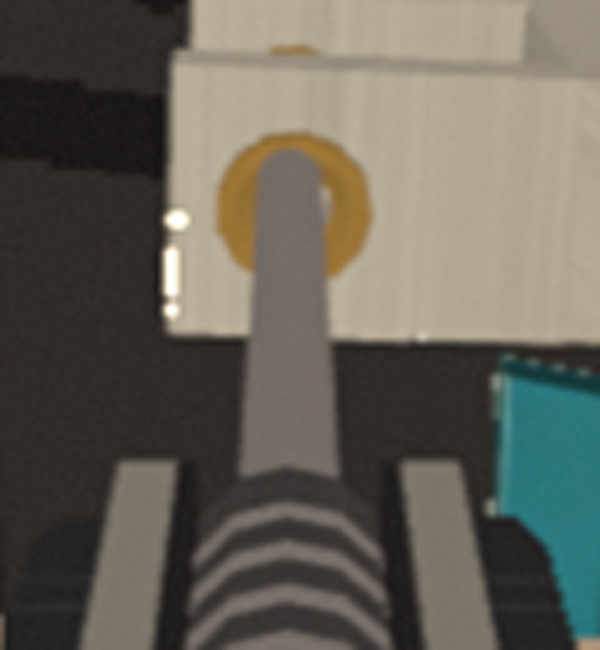

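View pics/s7c.png

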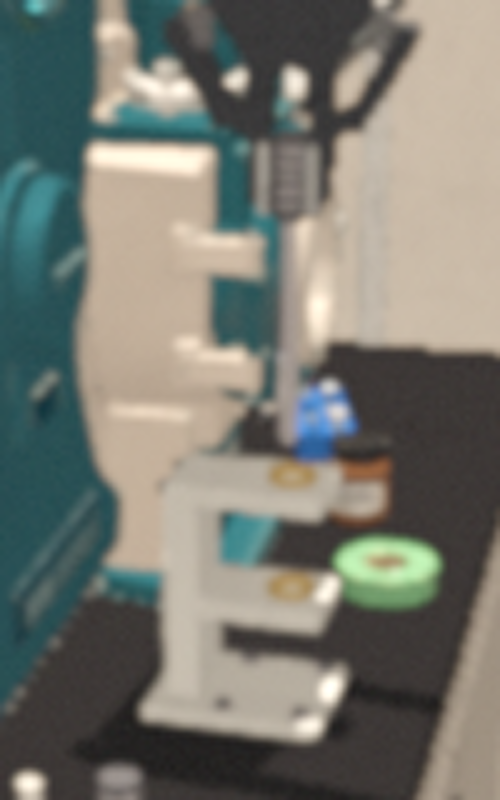

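View pics/raw_t7.png

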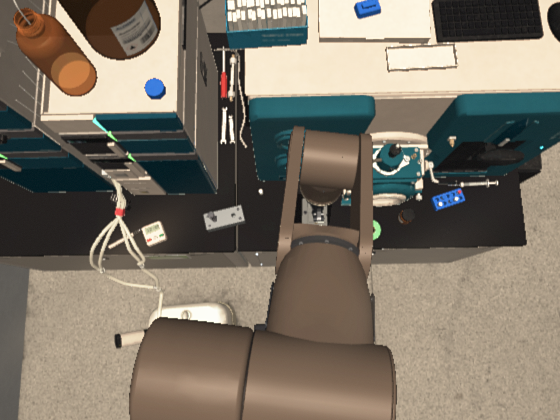

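Run:
```python
from h import *
o=get_obs();P=(np.array([.49371,-.03801,.29625]),o['tool_rot'])
print('ring w',atz('wrist',(278.5,211),.146,P),'side',atz('side',(298.0,194.4),.146))
for z in (.1697,.25): print('pred rod',proj('wrist',(P[0][0],P[0][1],z),P),proj('side',(P[0][0],P[0][1],z)))
```

```text
ring w [ 0.49420429 -0.05293699  0.146     ] side [ 0.49499856 -0.05057103  0.146     ]
pred rod [277.99526713 202.37050614] [297.60651061 188.00259335]
pred rod [278.27761382 241.39108291] [297.90231685 159.36096265]
```

drive_tool(targets=[{"linear": [-0.7,0.05,0],"yaw": 0,"fingers": 1},{"linear": [-0.7,0.05,0],"yaw": 0,"fingers": 1},{"linear": [0,0,0.7],"yaw": 0,"fingers": 1},{"linear": [0,0,0.5],"yaw": 0,"fingers": 1},{"linear": [0,0,0],"yaw": 0,"fingers": 1}])

```text
time: 8.78
tool_pos: [0.4942, -0.0527, 0.2837]
tool_rot: [-2.222, -2.22, 0.001]
wrist_force: [0.3, -0.5, -1.1]
width: 0.193
```

drive_tool(targets=[{"linear": [0,0,0],"yaw": 0,"fingers": 1},{"linear": [0,0,0],"yaw": 0,"fingers": 1},{"linear": [0,0,0],"yaw": 0,"fingers": 1},{"linear": [0,0,0],"yaw": 0,"fingers": 1},{"linear": [0,0,0],"yaw": 0,"fingers": 1}])

```text
time: 9.4
tool_pos: [0.4946, -0.0528, 0.2843]
tool_rot: [2.223, 2.22, 0.0]
wrist_force: [1.1, 0.9, -0.5]
width: 0.195
```

Run:
```python
from h import *
plan([((.4947,-.0527,.2955),1.571,1)])
o=get_obs();print(o['tool_pos'],o['wrist_force'],o['width']);save('wrist','w8.png');save('side','s8.png')
cropf('raw_w8.png','w8c.png',230,170,330,300,6)
cropf('raw_s8.png','s8c.png',260,130,330,240,7)
```

```text
heading 1.569765357077203 z [ 7.59398432e-05 -3.16752314e-06 -9.99999997e-01] [ 0.49461692 -0.05279105  0.28433978]
[ 0.01  0.01 -1.12] yaw -0.0012
--
[ 0.49461692 -0.05279105  0.28433978] [ 1.08000865  0.89566659 -0.46225561] 0.19489340565077956
```

View pics/w8c.png

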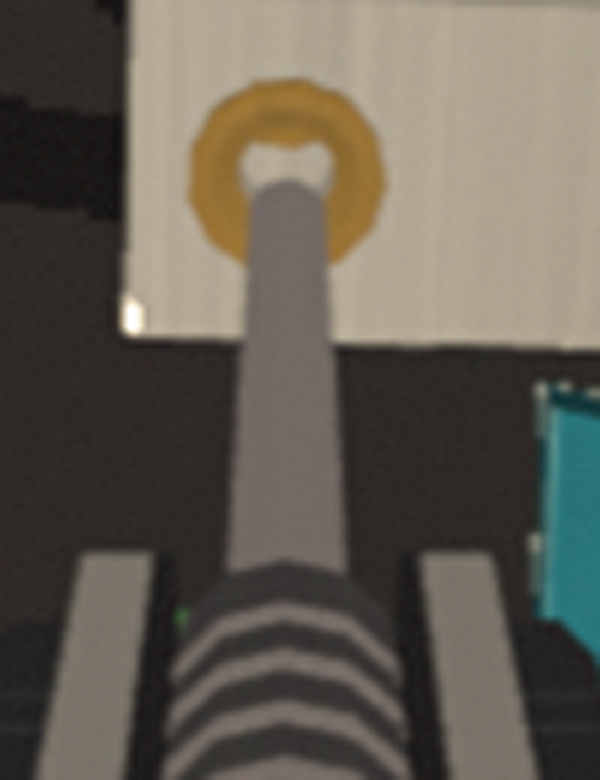

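View pics/s8c.png

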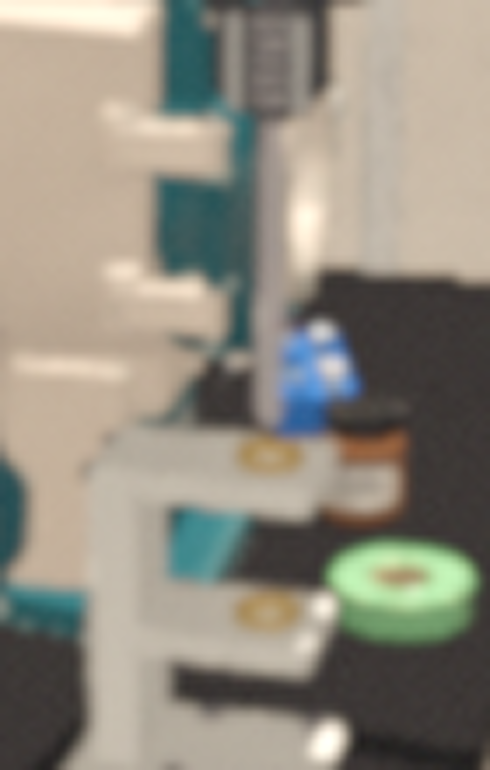

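Run:
```python
from h import *
o=get_obs();P=(o['tool_pos'],o['tool_rot'])
print(atz('wrist',(277.6,198.6),.146,P),proj('wrist',(.4946,-.0528,.1577),P), proj('side',(.4946,-.0528,.1577)),proj('side',(.4946,-.0528,.146)))
```

```text
[ 0.49433079 -0.05298977  0.146     ] [277.95072919 202.36499474] [298.3507569  190.15971302] [298.30660386 194.1158383 ]
```

drive_tool(targets=[{"linear": [0,0,0.8],"yaw": 0,"fingers": 1},{"linear": [0,0,0.8],"yaw": 0,"fingers": 1},{"linear": [0,0,0.8],"yaw": 0,"fingers": 1},{"linear": [0,0,0.8],"yaw": 0,"fingers": 1},{"linear": [0,0,0.8],"yaw": 0,"fingers": 1}])

```text
time: 10.12
tool_pos: [0.4945, -0.0528, 0.2436]
tool_rot: [-2.222, -2.22, 0.0]
wrist_force: [0.1, -0.5, -0.5]
width: 0.191
```

Run:
```python
from h import *
o=get_obs();print(o['tool_pos'],o['wrist_force'],o['wrist_torque'],o['width']);save('wrist','w9.png');save('side','s9.png')
print(proj('side',(.4946,-.0528,o['tool_pos'][2]-.1267)))
cropf('raw_w9.png','w9c.png',230,170,330,300,6)
cropf('raw_s9.png','s9c.png',260,130,330,240,7)
a=cv2.imread('pics/w9c.png');b=cv2.resize(cv2.imread('pics/s9c.png'),(490,770))
c=np.zeros((780,1090,3),np.uint8);c[:780,:600]=a;c[:770,600:]=b;cv2.imwrite('pics/c9.png',cv2.resize(c,(800,572)))
```

```text
[ 0.49454364 -0.05279173  0.24362786] [ 0.13663398 -0.50584051 -0.48522134] [-0.02587581  0.0182665   0.03563469] 0.1911026063683969
[298.19851849 203.80032118]
```

View pics/c9.png

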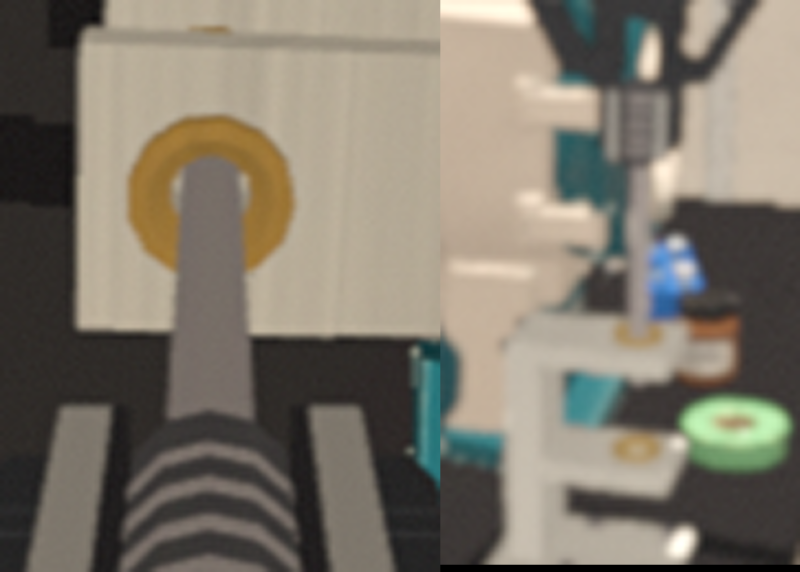

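The rod is inside the upper bushing, centred and with no contact force. I'm continuing down.

drive_tool(targets=[{"linear": [0,0,0.8],"yaw": 0,"fingers": 1},{"linear": [0,0,0.8],"yaw": 0,"fingers": 1},{"linear": [0,0,0.8],"yaw": 0,"fingers": 1},{"linear": [0,0,0.6],"yaw": 0,"fingers": 1},{"linear": [0,0,0.6],"yaw": 0,"fingers": 1}])

```text
time: 10.85
tool_pos: [0.4946, -0.0528, 0.2079]
tool_rot: [-2.222, -2.22, 0.0]
wrist_force: [0.7, 0.6, -1.1]
width: 0.19
```

drive_tool(targets=[{"linear": [0,0,0.8],"yaw": 0,"fingers": 1},{"linear": [0,0,0.8],"yaw": 0,"fingers": 1},{"linear": [0,0,0.8],"yaw": 0,"fingers": 1},{"linear": [0,0,0.8],"yaw": 0,"fingers": 1},{"linear": [0,0,0.6],"yaw": 0,"fingers": 1}])

```text
time: 11.48
tool_pos: [0.4945, -0.0528, 0.1697]
tool_rot: [-2.222, -2.22, 0.0]
wrist_force: [0.7, -0.2, -1.6]
width: 0.193
```

drive_tool(targets=[{"linear": [0,0,0],"yaw": 0,"fingers": 1},{"linear": [0,0,0],"yaw": 0,"fingers": 1},{"linear": [0,0,0],"yaw": 0,"fingers": 1},{"linear": [0,0,0],"yaw": 0,"fingers": 1},{"linear": [0,0,0],"yaw": 0,"fingers": 1}])

```text
time: 12.1
tool_pos: [0.4947, -0.0528, 0.1704]
tool_rot: [2.222, 2.22, 0.0]
wrist_force: [-1.0, -0.4, 0.7]
width: 0.192
```

Run:
```python
from h import *
o=get_obs();print(o['tool_pos'],o['wrist_force'],o['wrist_torque'],o['width']);save('wrist','w10.png');save('side','s10.png');save('top','t10.png')
print(proj('side',(.4946,-.0528,o['tool_pos'][2]-.1267)))
cropf('raw_w10.png','w10c.png',230,170,330,300,6)
cropf('raw_s10.png','s10c.png',260,130,330,240,7)
a=cv2.imread('pics/w10c.png');b=cv2.imread('pics/s10c.png')
c=np.zeros((780,1090,3),np.uint8);c[:780,:600]=a;c[:770,600:]=b;cv2.imwrite('pics/c10.png',cv2.resize(c,(800,572)))
```

```text
[ 0.49467213 -0.0527884   0.17040306] [-1.03306924 -0.36739593  0.69622594] [ 0.04406232 -0.03137078  0.0423709 ] 0.19237654066879903
[297.93614144 227.30938425]
```

View pics/c10.png

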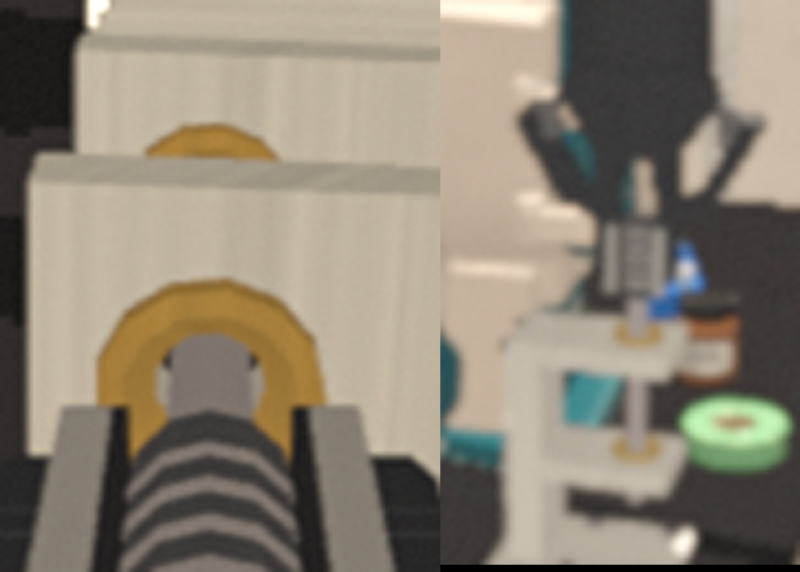

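View pics/raw_s10.png

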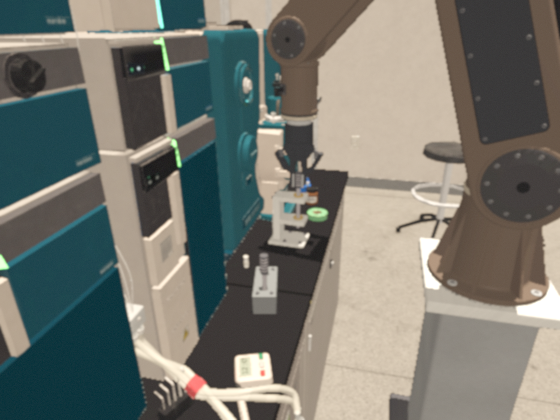

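Run:
```python
from h import *
o=get_obs();print(o['time'],o['tool_pos'],o['width'],np.abs(o['joint_velocities']).max());print(hand_in())
```

```text
12.25 [ 0.49465474 -0.05278277  0.17034764] 0.19212346472560626 0.00047176662460056006
the job is handed in; nothing more can be done
None
```

I pulled the long rod out of the stand by its handle, threaded it from above through both bushings, and handed the job in at 12.25 s while still holding it. `hand_in()` gives no verdict, so what follows is from my own last checks.

- **Tip:** it shows below the lower arm in the side picture, at the predicted row (227.3). Its height works out at about 0.044 m, roughly 18 mm below the lower arm.
- **Handle:** its underside is about 21 mm above the upper rim.
- **Alignment:** the tool is about 0.5 mm from the bushing axis I measured, and the tool points straight down. The calibration is only good to about 2 mm.
- **Grip and contact:** the opening held steady at 0.19 with a commanded grip of 70 N. Wrist forces stayed within about 2 N during the threading, so I saw no sign of jamming.
- **Surroundings:** by eye in the side picture, the short rod is still in the stand and the jar, timer and tape look unmoved. I did not measure their positions again.

One small disagreement remains. In the last look before insertion, the side camera put the upper rim about 1 pixel (about 2 mm) from where I predicted. That is within the calibration error, and the rod went in without contact.

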